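Fit the divider comb into the rock-chip tray and bolt it in

ROBOT

A 6-joint arm with a two-finger parallel gripper is mounted at the origin on the work surface. World frame = base frame: x ahead of the robot, y to its left, z up, the work surface at z = 0. Lengths are in m, angles in rad, forces in N, time in s.
With the tool pointing down it reaches from about 0.375 to 0.75 m from the base axis. Payload 9 kg.
Tool frame: the origin (TCP) lies at the very end of the fingers, on their centre line; the grasp point (between the pads) lies 19 mm behind it; z points along the fingers, x is the direction in which the jaws open and shut, and the axes are right-handed (so a half turn about z gives the same grasp; the last joint's range is limited). The gripper opens to 85 mm and grips with 20 to 120 N. Pads are 22 mm wide; open, the fingers measure 114 mm over their backs; the gripper's body (76 mm by 85 mm) begins 54 mm behind the grasp point. The pads swing forward as they close: fully open they stand 13 mm farther back than shut.
Start: joints at [1.089, 0.104, 0.097, 1.564, 0, 1.353], TCP at [0.156, 0.579, 0.231] pointing down, gripper open.
Joint ranges: [-2.99, 2.99], [-0.84, 1.86], [-1.1, 1.16], [-1.84, 2.11], [-1.51, 1.56], [-3.14, 3.14]. Speed limits (rad/s): [2.22, 2.22, 2.57, 3.14, 3.14, 3.14].

INTERFACE

Orientations are given as a rotation vector (axis times angle).
In Python, from station import observe, capture, robot gives the robot as it stands.
- The arm moves only by the tool apply_moves, never from a script. Its argument "increments" is a list of rows, each an object with "travel": the shift along the tool's x, y, z as a fraction of full scale, a list of three; "turn": the turn about the tool's z as a fraction of full scale; "fingers": the opening, from -1 (shut) to 1 (fully open). A call has 1 to 8 rows; each row is the pose to reach, as a shift and turn from the pose commanded when the call began, along the tool's axes at that moment; what a row does not reach only later rows make up. Full scale, the value 1, is 400 mm for a shift and 90 degrees for a turn. A row lasts 1/10 s, in which the tool goes at most 50 mm and 8.59 degrees, less where a joint would pass 70% of its speed; a pose out of reach is approached as far as the arm can. A call with a number of a shift or a turn outside -1 to 1 is refused whole. A call with a gripper value outside its range is refused whole. The fingers move at their own pace and stop on an object; "newtons" is the grip in N (left out, the last holds). Time passes only in rows, so rows that repeat a pose let the fingers close. It gives the time, the measured TCP pose, the force and the opening at its end, in the units of the state.
- observe(): the state, without advancing time (a new reading comes with each control period).
- capture(name): name is "side" or "top"; returns a dict with "image" (384x512x3 uint8, blue, green, red), "z_map" (384x512 float32, m along the optical axis (not along the pixel's ray), 0 where there is no reading), "mtx" (3x3 intrinsics, pixels), "extrinsics" (4x4, takes a point from camera to world coordinates). Camera axes: x right, y down, z forward; pixel columns grow to the right and rows downward; lengths in m; the calibration is good to about 2 mm. A picture is of the moment at which its call begins.
- robot.finish_job(): hands the job in, once; it reports no verdict.
The state is a dict: "time_s": time; "q": joint angles; "joint_vel": joint speeds; "effort": joint torques, N m; "position": TCP position; "ee_rot": TCP orientation; "wrist_force": force on the tool from outside, world axes, zero at the start; "ft_torque": the same for the moment, N m; "width": opening from 0.0 (shut) to 1.0 (fully open).
Only numpy, scipy, OpenCV 4.12 (cv2) and the standard library are available. Lean on these libraries where they do the work, as an engineer would, in place of code of your own. Each camera call takes 0.05 s, during which the arm holds its last target. There are 200 camera calls.

TASK

Pick up the blue divider comb and lower it into the white rock-chip tray so that all five teeth go fully home, each in its own pair of slots, then slide the tray's red-handled bolt all the way over the end of the comb to lock it and let go. The slotted rails float lengthwise in the tray, so feel for the slots; the plastic is brittle, so press gently (about 10 N is plenty, 30 N cracks it). Leave the rocks, jars, mortar and tweezers where they are.

Things in the scene. Friction and masses are not known exactly. Their poses are not given: they have to be found in the camera images.
- tray: White open chip tray, fixed to the bench. Origin: centre of its underside, at bench height. x = its length, towards the bolt; y = width; z up. Trough 160 x 50 mm inside (x, y), 4 mm walls whose tops are 30 mm high. A block (40 mm wide, 46 mm high, x = 84 to 150 mm) carries the bolt. The comb fits with 5 mm of play each way in y and either way round.
- rail_top (a point): Point over the tray's origin at rail-top height, 32 mm. Two grey slotted rails (y = 13 to 24 mm each side) form one piece, 144 mm long. Each has five slots, 22 mm apart, 5 mm wide (x), 20 mm deep; the middle one is at the rails' centre, 25 mm of solid rail beyond the end slots. That centre lies up to 7 mm from this point either way along x, unmeasured; sideways pushes under 40 N do not shift it.
- rail_floor (a point): Point over the tray's origin at the height of the rails' floor, 12 mm, on which the tooth tips finally stand (rock chips lie between the rails, clear of the teeth). The rails stand on a sprung bed: pressed from above they first resist about 3 N, then sink 1 mm per 2.5 N, at most 7 mm to a hard stop, and spring back.
- comb: Blue plastic comb, about 0.11 kg, standing on its teeth on the bench. Origin: centre of its underside (tooth tips); x = length, y = width, z up. Five plate teeth 3 mm thick (x), 40 mm wide (y), 26 mm long, 22 mm apart, the middle one at the origin. Spine 140 x 24 mm, z = 26 to 32 mm. On top a grip rib 50 mm (x) x 14 mm (y), z = 32 to 68 mm, to pinch across y. Same both ways round.
- bolt (a joint): Travel of the tray's steel slide bolt, m: 0 = drawn back, 0.030 = fully shut. It slides along the tray's -x with about 3 N of friction and stays where left. Its tongue (20 mm wide, 6 mm thick, underside 46.5 mm above the bench) passes 2.5 mm above the spine of a comb that is home and is blocked by one that is not.
- bolt_grip (a point): On the axis of the bolt's red upright post, 16 x 16 mm (sides along the tray's x and y), 40 mm tall; the point is 15 mm below the post's top and 25 mm above the tongue's top, 77.5 mm above the bench. It lies 115 mm along the tray's x when the bolt is drawn back, 85 mm when shut.
- rock_brown: brown rock sample, 75 x 110 x 50 mm; origin at the centre of its underside. Not to be moved.
- rock_grey: grey rock sample, 55 x 70 x 38 mm; origin at the centre of its underside. Not to be moved.
- rock_tan: tan rock sample, 50 x 62 x 34 mm; origin at the centre of its underside. Not to be moved.
- jar_amber: amber jar with a metal cap, 64 mm across, 62 mm high; origin at the centre of its underside. Not to be moved.
- jar_clear: clear jar with a white cap, 60 mm across, 58 mm high; origin at the centre of its underside. Not to be moved.
- mortar: white ceramic mortar bowl, 96 mm across, 50 mm high; origin at the centre of its underside. Not to be moved.
- tweezers: steel tweezers lying flat, 140 mm long, 8 mm high; origin at the centre of its underside. Not to be moved.
Mind the look-alikes: they are no part of the job. Several things look just like the comb: the one meant starts farthest to the robot's left.

How it is judged:
On the way, in this order (a step that is already met when the one before it is completed fails the run):
1. the comb is lifted clear of the bench (height (world z) of comb above 0.04 m and distance of comb from where it was at the start of the episode above 0.04 m), for 0.1 s.
2. all five teeth are fully home in their slots while the bolt is still open (z of comb in the frame of tray below 0.0145 m and angle between comb's own z axis and vertical below 0.06 rad and angle between the x axis of comb and the x axis of tray, either way round below 0.08 rad and x of comb in the frame of tray between -0.01 and 0.01 m and y of comb in the frame of tray between -0.007 and 0.007 m and value of joint bolt below 0.015 m), for 0.2 s.
3. the bolt is slid shut over the seated comb (z of comb in the frame of tray below 0.0145 m and angle between comb's own z axis and vertical below 0.06 rad and angle between the x axis of comb and the x axis of tray, either way round below 0.08 rad and x of comb in the frame of tray between -0.01 and 0.01 m and y of comb in the frame of tray between -0.007 and 0.007 m and value of joint bolt above 0.025 m), for 0.2 s.
At the end, for the whole second after the job is handed in: The comb stands home in the tray (origin no more than 14.5 mm above the tray's underside, within 10 mm of the tray's centre along its length and 7 mm across, lengthwise within 0.08 rad, upright within 0.06 rad), at rest, the bolt is at least 25 mm shut over its end, and the robot has let go of both (all of step 3 and linear speed of comb below 0.02 m/s and contact force between the fingers and comb below 0.1 N and contact force between the fingers and tray below 0.1 N); the robot touches nothing.
It fails at once if the comb is pressed against the tray, its rails or its bolt with more than 30 N (contact force between comb and tray above 30 N).
It fails at once if a bystander (rock, jar, mortar, tweezers) is moved more than 20 mm (distance of any of rock_brown, rock_grey, rock_tan, jar_amber, jar_clear, mortar, tweezers from where it was at the start of the episode above 0.02 m).
It also fails if it takes over 54 s, if anything falls off the work surface, if the arm or the gripper's body presses on something with over 40 N, if the wrist force passes 120 N, or if a joint passes its speed limit or range.

## Working session

There is one attempt and no reset: what is moved stays moved. The work goes in short steps, Python scripts to look and compute and a tool call to move; the robot and the scene stay as the last step left them, time stands still between calls to the robot, and variables do not carry over. Pictures are saved under pics/ and viewed, about 8 in all and at most 12, crops included, and the job is handed in when it is done.

Besides the shell and the picture viewer there is one more tool, called after "Call:" in YAML: its name, and indented under it one key for each argument. apply_moves: Moves the arm, as the interface text tells. Its arguments: {"type":"object","properties":{"increments":{"type":"array"},"newtons":{"type":"number"}},"required":["increments"]}

```bash
mkdir -p pics; ls; python3 - <<'E'
from station import observe,capture
import cv2,numpy as np
s=observe();print(s)
for n in("top","side"):
    c=capture(n);cv2.imwrite(f"pics/{n}0.png",c["image"]);np.savez(f"{n}0.npz",**c)
    print(n,c["mtx"].tolist(),np.round(c["extrinsics"],4).tolist())
E
```

```text
pics
{'time_s': 0.0, 'q': array([1.08929526e+00, 1.04709186e-01, 9.64453274e-02, 1.56388251e+00,
       2.31199234e-07, 1.35310576e+00]), 'joint_vel': array([ 0.00083991,  0.00084123,  0.00087368, -0.0011297 ,  0.00051211,
       -0.00059097]), 'effort': array([ 1.12121608e-03, -5.56926906e+01,  5.03651834e+01,  1.66026538e-02,
       -8.32872774e-05, -1.57022235e-06]), 'position': array([0.15628298, 0.57894181, 0.23050335]), 'ee_rot': array([ 2.49386208e+00,  1.90962652e+00, -1.92223776e-03]), 'wrist_force': array([-0.32615003, -0.19240003, -0.09793304]), 'ft_torque': array([0.03247813, 0.00182123, 0.02049718]), 'width': 1.0030317723902107}
top [[436.5609542907936, 0.0, 255.4170191493602], [0.0, 436.5609542907936, 193.76131429281776], [0.0, 0.0, 1.0]] [[-0.0137, -0.991, 0.1335, 0.3693], [-0.9998, 0.0159, 0.0156, 0.0506], [-0.0176, -0.1333, -0.9909, 1.5513], [0.0, 0.0, 0.0, 1.0]]
side [[455.87638546099964, 0.0, 256.7507513576143], [0.0, 455.87638546099964, 192.4780519639481], [0.0, 0.0, 1.0]] [[-0.987, -0.0843, 0.1369, 0.3882], [-0.1593, 0.6302, -0.76, 1.0047], [-0.0222, -0.7719, -0.6354, 0.8641], [0.0, 0.0, 0.0, 1.0]]
```

View pics/top0.png

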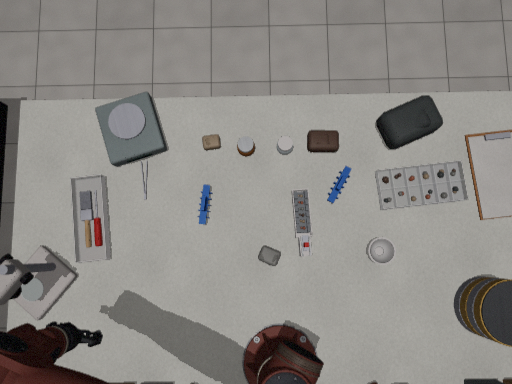

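View pics/side0.png

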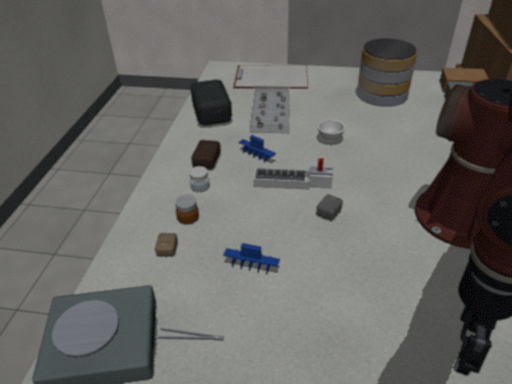

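```bash
cat > h.py <<'E'
import cv2,numpy as np
def pts(c):
    z=c["z_map"];v,u=np.indices(z.shape);K=c["mtx"];E=c["extrinsics"]
    p=np.stack([(u-K[0,2])/K[0,0]*z,(v-K[1,2])/K[1,1]*z,z],-1)
    P=p@E[:3,:3].T+E[:3,3];P[z==0]=np.nan
    return P
def masks(c):
    h=cv2.cvtColor(c["image"],cv2.COLOR_BGR2HSV)
    blue=cv2.inRange(h,(105,120,50),(130,255,255))>0
    red=(cv2.inRange(h,(0,150,90),(8,255,255))|cv2.inRange(h,(172,150,90),(180,255,255)))>0
    return blue,red
def rect(q):
    r=cv2.minAreaRect((q*1000).astype(np.float32));b=cv2.boxPoints(r)
    e=[b[1]-b[0],b[2]-b[1]];l=max(e,key=np.linalg.norm)
    return np.round(r[0],1),np.round(r[1],1),round(float(np.degrees(np.arctan2(l[1],l[0]))),2)
E
python3 - <<'E'
from h import *
for n in("top","side"):
    c=np.load(n+"0.npz");P=pts(c);b,r=masks(c);Z=P[...,2]
    X,Y=P[...,0],P[...,1]
    print(n,"bench z",np.nanmedian(Z[(abs(X-.5)<.15)&(abs(Y-.1)<.05)]))
    for nm,m in(("comb",b&(Y>.05)),):
        print(nm,"all",rect(P[m][:,:2]),"z",np.nanpercentile(Z[m],[5,50,95]))
        for lo,hi in((.02,.045),(.055,.08)):
            k=m&(Z>lo)&(Z<hi);print(nm,lo,k.sum(),rect(P[k][:,:2]) if k.sum()>5 else"",P[k].mean(0))
    m=r&(abs(X-.4)<.15)&(Y<.05)&(Y>-.2)
    print("red",m.sum(),P[m].mean(0),Z[m].min(),Z[m].max()); 
    k=m&(Z>.085);print("redtop",k.sum(),P[k].mean(0) if k.any() else"")
    cx,cy=P[m].mean(0)[:2]
    for lo,hi in((.02,.04),(.04,.052)):
        k=(Z>lo)&(Z<hi)&(abs(Y-cy)<.05)&(X>cx-.06)&(X<cx+.24)&~b
        print("tray",lo,k.sum(),rect(P[k][:,:2]))
E
```

```text
top bench z -0.0011519578199715719
comb all (array([540.8, 255.3]), array([ 32.4, 136. ]), -7.52) z [0.02098185 0.03209618 0.06870487]
comb 0.02 196 (array([540.6, 254.1]), array([ 28.5, 136. ]), -7.75) [0.53878835 0.25468392 0.03063292]
comb 0.055 60 (array([542. , 255.3]), array([13.9, 46.5]), -6.92) [0.54172754 0.25463545 0.06603935]
red 18 [ 0.39393545 -0.09262408  0.09025615] 0.0844151154511974 0.09603987797048252
redtop 17 [ 0.3940535  -0.09224635  0.09059974]
tray 0.02 440 (array([476.8, -88.2]), array([229.9,  58.8]), 3.29)
tray 0.04 143 (array([441.5, -90.8]), array([167.1,  40.8]), 2.73)
side bench z 0.0008605386604244036
comb all (array([542.6, 259.6]), array([ 32.9, 136.8]), -5.92) z [0.01862231 0.03358725 0.06894967]
comb 0.02 418 (array([542.6, 258.9]), array([ 31.8, 136.7]), -5.55) [0.54118792 0.26016445 0.03280802]
comb 0.055 128 (array([542.2, 258.6]), array([14.7, 45.2]), -7.26) [0.54156559 0.25950106 0.06504685]
red 9 [ 0.39521828 -0.08860522  0.09396754] 0.08969957824399033 0.09712926182693571
redtop 9 [ 0.39521828 -0.08860522  0.09396754]
tray 0.02 778 (array([475.9, -88.1]), array([232.8,  68.1]), 4.49)
tray 0.04 133 (array([393.7, -87.9]), array([69.8, 39.9]), 9.43)
```

```bash
python3 - <<'E'
import cv2,numpy as np
a=cv2.imread("pics/top0.png");s=cv2.imread("pics/side0.png")
A=cv2.resize(a[180:265,250:350],None,fx=4,fy=4,interpolation=cv2.INTER_CUBIC)
B=cv2.resize(s[145:225,240:345],None,fx=3.8,fy=3.8,interpolation=cv2.INTER_CUBIC)
h=max(A.shape[0],B.shape[0]);p=lambda i:cv2.copyMakeBorder(i,0,h-i.shape[0],0,0,0)
o=np.hstack([p(A),p(B)]);print(o.shape);cv2.imwrite("pics/crop1.png",o[:, :800])
E
```

```text
(340, 799, 3)
```

View pics/crop1.png

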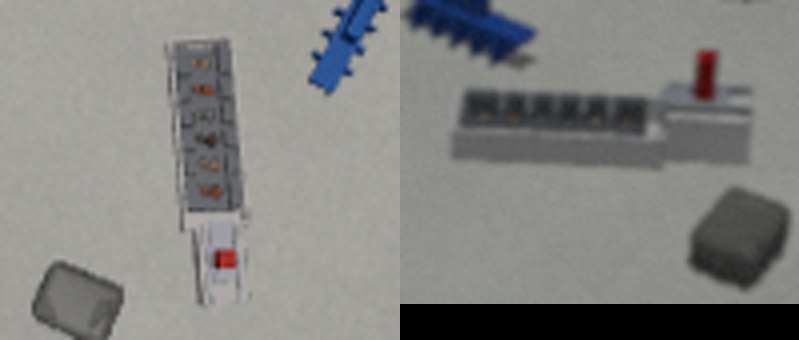

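```bash
cat >> h.py <<'E'
def cast(c,uv,z):
    K=c["mtx"];E=c["extrinsics"];uv=np.atleast_2d(uv).astype(float)
    d=np.c_[(uv-[K[0,2],K[1,2]])/[K[0,0],K[1,1]],np.ones(len(uv))]@E[:3,:3].T
    return (E[:3,3]+d*((z-E[2,3])/d[:,2])[:,None])[:,:2]
def up(c,x0,y0,x1,y1,k=6):
    return cv2.resize(c["image"][y0:y1,x0:x1],None,fx=k,fy=k,interpolation=cv2.INTER_CUBIC)
def big(m,x0,y0,k=6):
    cs,_=cv2.findContours(m.astype(np.uint8),cv2.RETR_EXTERNAL,cv2.CHAIN_APPROX_NONE)
    b=max(cs,key=cv2.contourArea)[:,0,:].astype(float)
    return (b+.5)/k-.5+[x0,y0]
E
python3 - <<'E'
from h import *
for n,tb,rb,cb in(("top",(280,182,325,240),(295,236,318,256),(190,175,220,232)),("side",(250,160,312,190),(312,155,328,175),(215,235,290,280))):
    c=np.load(n+"0.npz")
    I=up(c,*tb);g=cv2.cvtColor(I,cv2.COLOR_BGR2GRAY)
    for th in(130,140,150):
        m=cv2.morphologyEx((g<th).astype(np.uint8),cv2.MORPH_OPEN,np.ones((9,9)))
        print(n,"rails",th,rect(cast(c,big(m,*tb[:2]),.032)))
    I=up(c,*rb).astype(int);m=(I[...,2]-I[...,1])>60
    k=big(m,*rb[:2]);print("red px",k.min(0),k.max(0),"cast",rect(cast(c,k,.0925)), rect(cast(c,k,.0725)))
    I=up(c,*cb).astype(int);m=(I[...,0]-I[...,2])>50
    print("comb",rect(cast(c,big(m,*cb[:2]),.032)))
    P=pts(c);Z=P[...,2];b,_=masks(c)
    k=b&(Z>.058)&(P[...,1]>.05);v,u=np.nonzero(k);print("rib",rect(cast(c,np.c_[u,v],.068)),rect(cast(c,np.c_[u,v],.06)))
E
```

```text
top rails 130 (array([510.2, -83.9]), array([151.5,  54.4]), 3.31)
top rails 140 (array([510.4, -82.8]), array([152.4,  58.3]), 3.45)
top rails 150 (array([504.1, -84.1]), array([167.4,  63.5]), 3.66)
red px [303.75       242.08333333] [308.41666667 246.41666667] cast (array([394.4, -92. ]), array([15.4, 14.3]), 89.2) (array([394.7, -93.9]), array([15.6, 14.5]), 89.2)
comb (array([540.9, 254.9]), array([ 36. , 139.8]), -8.36)
rib (array([541.7, 254.5]), array([14.1, 46.3]), -6.94) (array([542.7, 255.6]), array([14.2, 46.6]), -6.94)
side rails 130 (array([503.9, -74.9]), array([173.9, 116.6]), 3.88)
side rails 140 (array([503.6, -72.3]), array([181.7, 117.3]), 7.6)
side rails 150 (array([510.1, -87.1]), array([194.1, 149. ]), 7.37)
red px [318.41666667 158.25      ] [322.25       169.08333333] cast (array([394.1, -71.2]), array([11.1, 53.5]), -86.79) (array([394.3, -99.1]), array([11.4, 54.8]), -86.79)
comb (array([541.4, 248.9]), array([ 64. , 137.1]), -7.37)
rib (array([541.5, 261.6]), array([20.7, 47. ]), -7.35) (array([543.1, 254.1]), array([20.9, 47.5]), -7.35)
```

```bash
cat > go.py <<'E'
import sys,numpy as np
from station import observe
from scipy.spatial.transform import Rotation as R
def go(x,y,z,yaw):
    s=observe();M=R.from_rotvec(s["ee_rot"]).as_matrix()
    a=np.degrees(np.arctan2(M[1,0],M[0,0]))
    t=M.T@(np.array([x,y,z])-s["position"])/.4
    turn=-((yaw-a+90)%180-90)/90
    print("t",s["time_s"],"pos",s["position"].round(4),"yaw",round(a,2),"F",s["wrist_force"].round(2),"T",s["ft_torque"].round(2),"w",round(s["width"],3))
    print("travel",t.round(4),"turn",round(turn,4),"tilt",M[:,2].round(3))
if __name__=="__main__": go(*map(float,sys.argv[1:]))
E
python3 go.py .5417 .256 .12 82.8
```

```text
t 0.1 pos [0.1563 0.579  0.2306] yaw 74.88 F [-0.79 -0.58 -0.17] T [-0.01  0.03 -0.02] w 1.002
travel [-0.528   1.1407  0.2769] turn -0.0879 tilt [-0.001 -0.001 -1.   ]
```

Call:
apply_moves:
  increments:
    - {"travel":[-0.45,1.0,0.1],"turn":-0.088,"fingers":0.2}
    - {"travel":[-0.45,1.0,0.1],"turn":-0.088,"fingers":0.2}
    - {"travel":[-0.45,1.0,0.1],"turn":-0.088,"fingers":0.2}
    - {"travel":[-0.45,1.0,0.1],"turn":-0.088,"fingers":0.2}
    - {"travel":[-0.45,1.0,0.1],"turn":-0.088,"fingers":0.2}
    - {"travel":[-0.45,1.0,0.1],"turn":-0.088,"fingers":0.2}
    - {"travel":[-0.45,1.0,0.1],"turn":-0.088,"fingers":0.2}
    - {"travel":[-0.45,1.0,0.1],"turn":-0.088,"fingers":0.2}

```text
time_s: 0.9
position: [0.4651, 0.3256, 0.1946]
ee_rot: [-2.356, -2.078, 0.0]
wrist_force: [0.0, 1.4, -0.2]
width: 0.603
```

```bash
python3 go.py .5417 .256 .10 82.8
```

```text
t 0.9 pos [0.4651 0.3256 0.1946] yaw 82.8 F [ 0.05  1.41 -0.2 ] T [ 0.05 -0.04  0.04] w 0.603
travel [-0.1487  0.2119  0.2366] turn 0.0 tilt [-0.  0. -1.]
```

Call:
apply_moves:
  increments:
    - {"travel":[-0.149,0.212,0.2],"turn":0,"fingers":0.2}
    - {"travel":[-0.149,0.212,0.2],"turn":0,"fingers":0.2}
    - {"travel":[-0.149,0.212,0.2],"turn":0,"fingers":0.2}
    - {"travel":[-0.149,0.212,0.2],"turn":0,"fingers":0.2}

```text
time_s: 1.3
position: [0.5404, 0.2545, 0.1109]
ee_rot: [-2.359, -2.072, 0.008]
wrist_force: [-0.1, -1.0, -0.1]
width: 0.6
```

```bash
python3 go.py .5417 .256 .039 82.8; python3 - <<'E'
from station import capture
import cv2,numpy as np
o=[]
c=capture("top");a=cv2.resize(c["image"][160:250,160:250],None,fx=4.4,fy=4.4)
c=capture("side");b=cv2.resize(c["image"][190:290,200:300],None,fx=3.96,fy=3.96)
cv2.imwrite("pics/g1.png",np.hstack([a,b]))
E
```

```text
t 1.3 pos [0.5404 0.2545 0.1109] yaw 82.6 F [-0.13 -1.   -0.14] T [-0.    0.05 -0.03] w 0.6
travel [0.0045 0.0037 0.1798] turn -0.0022 tilt [-0.005 -0.002 -1.   ]
```

View pics/g1.png

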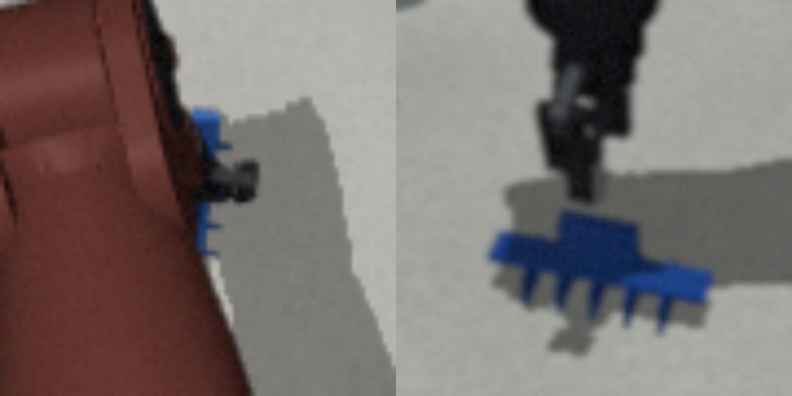

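Crop shows the fingers above the blue rib (right crop ~(585,190) over the rib at (598,235)). I'll descend and grip.

Call:
apply_moves:
  increments:
    - {"travel":[0,0,0.1],"turn":0,"fingers":0.2}
    - {"travel":[0,0,0.179],"turn":0,"fingers":0.2}
    - {"travel":[0,0,0.179],"turn":0,"fingers":0.2}
    - {"travel":[0,0,0.179],"turn":0,"fingers":-1}
    - {"travel":[0,0,0.179],"turn":0,"fingers":-1}
    - {"travel":[0,0,0.179],"turn":0,"fingers":-1}
    - {"travel":[0,0,0.179],"turn":0,"fingers":-1}
    - {"travel":[0,0,0.179],"turn":0,"fingers":-1}
  newtons: 60

```text
time_s: 2.2
position: [0.5419, 0.2581, 0.0459]
ee_rot: [2.355, 2.077, 0.005]
wrist_force: [-0.6, -0.2, 7.8]
width: 0.145
```

```bash
python3 go.py .5417 .256 .14 82.8
```

```text
t 2.2 pos [0.5419 0.2581 0.0459] yaw 82.81 F [-0.59 -0.22  7.82] T [0.11 0.3  0.01] w 0.145
travel [-0.0048  0.0008 -0.2353] turn 0.0002 tilt [ 0.003  0.001 -1.   ]
```

Call:
apply_moves:
  increments:
    - {"travel":[0,0,-0.12],"turn":0,"fingers":-1}
    - {"travel":[0,0,-0.235],"turn":0,"fingers":-1}
    - {"travel":[0,0,-0.235],"turn":0,"fingers":-1}
    - {"travel":[0,0,-0.235],"turn":0,"fingers":-1}

```text
time_s: 2.6
position: [0.5419, 0.2578, 0.1396]
ee_rot: [2.355, 2.077, 0.005]
wrist_force: [-0.2, -0.4, -2.5]
width: 0.151
```

```bash
python3 go.py .5095 -.085 .14 93.6;python3 - <<'E'
from station import capture
import cv2,numpy as np
c=capture("side");np.savez("side1.npz",**c)
b=cv2.resize(c["image"][160:280,200:300],None,fx=4,fy=4)
cv2.imwrite("pics/g2.png",b)
E
```

```text
t 2.6 pos [0.5419 0.2578 0.1396] yaw 82.81 F [-0.22 -0.35 -2.47] T [-0.01  0.05  0.01] w 0.151
travel [-0.8604  0.0271 -0.002 ] turn -0.1199 tilt [ 0.004  0.001 -1.   ]
```

View pics/g2.png

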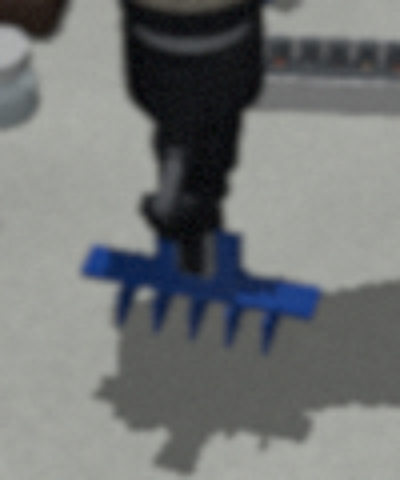

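Call:
apply_moves:
  increments:
    - {"travel":[-0.86,0.027,0],"turn":-0.12,"fingers":-1}
    - {"travel":[-0.86,0.027,0],"turn":-0.12,"fingers":-1}
    - {"travel":[-0.86,0.027,0],"turn":-0.12,"fingers":-1}
    - {"travel":[-0.86,0.027,0],"turn":-0.12,"fingers":-1}
    - {"travel":[-0.86,0.027,0],"turn":-0.12,"fingers":-1}
    - {"travel":[-0.86,0.027,0],"turn":-0.12,"fingers":-1}
    - {"travel":[-0.86,0.027,0],"turn":-0.12,"fingers":-1}
    - {"travel":[-0.86,0.027,0],"turn":-0.12,"fingers":-1}

```text
time_s: 3.45
position: [0.5068, -0.0899, 0.1358]
ee_rot: [-2.157, -2.283, 0.003]
wrist_force: [-1.5, 1.3, -1.7]
width: 0.148
```

Call:
apply_moves:
  increments:
    - {"travel":[0,0,0.1],"turn":0,"fingers":-1}
    - {"travel":[0,0,0.1],"turn":0,"fingers":-1}
    - {"travel":[0,0,0.1],"turn":0,"fingers":-1}
    - {"travel":[0,0,0.1],"turn":0,"fingers":-1}

```text
time_s: 3.85
position: [0.5086, -0.0847, 0.0985]
ee_rot: [2.149, 2.291, 0.0]
wrist_force: [0.1, 0.8, -0.4]
width: 0.149
```

```bash
python3 go.py .5095 -.085 .085 93.6;python3 - <<'E'
from station import capture
import cv2,numpy as np
c=capture("side");np.savez("side2.npz",**c)
b=cv2.resize(c["image"][110:200,235:345],None,fx=4,fy=4,interpolation=cv2.INTER_CUBIC)
c=capture("top");np.savez("top2.npz",**c)
a=cv2.resize(c["image"][170:260,270:350],None,fx=4,fy=4,interpolation=cv2.INTER_CUBIC)
cv2.imwrite("pics/g3.png",np.hstack([b,a]))
E
```

```text
t 3.85 pos [ 0.5086 -0.0847  0.0985] yaw 93.66 F [ 0.06  0.75 -0.36] T [-0.01  0.02 -0.  ] w 0.149
travel [-0.0008  0.0022  0.0337] turn 0.0006 tilt [ 0.001 -0.    -1.   ]
```

View pics/g3.png

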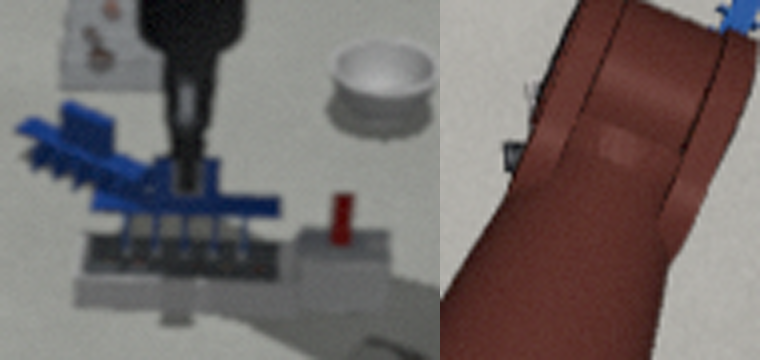

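Call:
apply_moves:
  increments:
    - {"travel":[0,0,0.035],"turn":0,"fingers":-1}
    - {"travel":[0,0,0.042],"turn":0,"fingers":-1}
    - {"travel":[0,0,0.046],"turn":0,"fingers":-1}
    - {"travel":[0,0,0.05],"turn":0,"fingers":-1}
    - {"travel":[0,0,0.05],"turn":0,"fingers":-1}

```text
time_s: 4.45
position: [0.5082, -0.0851, 0.0776]
ee_rot: [-2.15, -2.29, -0.0]
wrist_force: [-0.8, -0.2, 1.7]
width: 0.149
```

```bash
python3 go.py .5095 -.085 .075 93.6
```

```text
t 4.45 pos [ 0.5082 -0.0851  0.0776] yaw 93.61 F [-0.76 -0.23  1.66] T [0.19 0.25 0.04] w 0.149
travel [0.0001 0.0032 0.0066] turn 0.0001 tilt [ 0.  0. -1.]
```

Call:
apply_moves:
  increments:
    - {"travel":[0,0,0.004],"turn":0,"fingers":-1}
    - {"travel":[0,0,0.006],"turn":0,"fingers":-1}
    - {"travel":[0,0,0.006],"turn":0,"fingers":-1}

```text
time_s: 4.75
position: [0.5085, -0.0853, 0.0757]
ee_rot: [2.15, 2.29, 0.001]
wrist_force: [-2.5, 1.2, 5.7]
width: 0.151
```

Call:
apply_moves:
  increments:
    - {"travel":[0,0.0025,0.006],"turn":0,"fingers":-1}
    - {"travel":[0,0.005,0.006],"turn":0,"fingers":-1}
    - {"travel":[0,0.005,0.006],"turn":0,"fingers":-1}

```text
time_s: 5.05
position: [0.5103, -0.085, 0.0724]
ee_rot: [-2.15, -2.29, -0.0]
wrist_force: [0.5, 0.3, -1.6]
width: 0.148
```

Call:
apply_moves:
  increments:
    - {"travel":[0,0,0.007],"turn":0,"fingers":-1}
    - {"travel":[0,0,0.014],"turn":0,"fingers":-1}
    - {"travel":[0,0,0.02],"turn":0,"fingers":-1}
    - {"travel":[0,0,0.02],"turn":0,"fingers":-1}

```text
time_s: 5.45
position: [0.5098, -0.0849, 0.064]
ee_rot: [-2.15, -2.29, 0.0]
wrist_force: [-0.5, 0.7, -0.5]
width: 0.15
```

Call:
apply_moves:
  increments:
    - {"travel":[0,0,0.006],"turn":0,"fingers":-1}
    - {"travel":[0,0,0.012],"turn":0,"fingers":-1}
    - {"travel":[0,0,0.016],"turn":0,"fingers":-1}
    - {"travel":[0,0,0.016],"turn":0,"fingers":-1}

```text
time_s: 5.85
position: [0.5102, -0.085, 0.0581]
ee_rot: [-2.15, -2.29, -0.0]
wrist_force: [0.3, -0.4, -0.5]
width: 0.145
```

```bash
python3 go.py .5095 -.085 .0575 93.6;python3 - <<'E'
from station import capture
import cv2,numpy as np
c=capture("side");np.savez("side3.npz",**c)
b=cv2.resize(c["image"][120:200,235:345],None,fx=6,fy=6,interpolation=cv2.INTER_CUBIC)
cv2.imwrite("pics/g4.png",b)
E
```

```text
t 5.85 pos [ 0.5102 -0.085   0.0581] yaw 93.6 F [ 0.32 -0.41 -0.47] T [ 0.   -0.05 -0.01] w 0.145
travel [ 0.0001 -0.0018  0.0016] turn 0.0 tilt [ 0.  0. -1.]
```

View pics/g4.png

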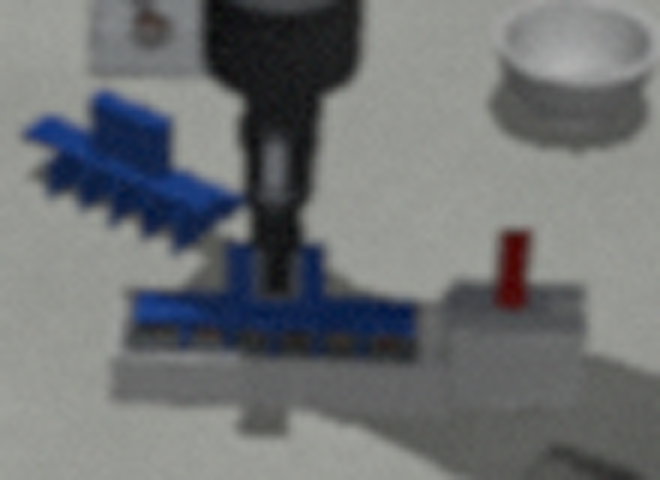

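Comb (spine at about (275,315)) lies low and level over the rails. I'll press a little further to feel the floor.

Call:
apply_moves:
  increments:
    - {"travel":[0,0,0.0025],"turn":0,"fingers":-1}
    - {"travel":[0,0,0.005],"turn":0,"fingers":-1}
    - {"travel":[0,0,0.005],"turn":0,"fingers":-1}
    - {"travel":[0,0,0.005],"turn":0,"fingers":-1}

```text
time_s: 6.3
position: [0.5103, -0.0851, 0.0566]
ee_rot: [2.15, 2.29, 0.0]
wrist_force: [-1.5, 0.2, 3.9]
width: 0.146
```

Call:
apply_moves:
  increments:
    - {"travel":[0,0,0],"turn":0,"fingers":-0.2}
    - {"travel":[0,0,0],"turn":0,"fingers":-0.2}
    - {"travel":[0,0,0],"turn":0,"fingers":-0.2}
    - {"travel":[0,0,0],"turn":0,"fingers":-0.2}
    - {"travel":[0,0,-0.12],"turn":0,"fingers":-0.2}
    - {"travel":[0,0,-0.2],"turn":0,"fingers":-0.2}
    - {"travel":[0,0,-0.2],"turn":0,"fingers":-0.2}

```text
time_s: 7.0
position: [0.5127, -0.0861, 0.1413]
ee_rot: [2.146, 2.285, 0.004]
wrist_force: [0.1, -0.8, 0.4]
width: 0.397
```

```bash
python3 go.py .3945 -.0915 .125 93.6;python3 - <<'E'
from station import capture
from h import *
c=capture("side");np.savez("side4.npz",**c)
b=cv2.resize(c["image"][120:200,235:345],None,fx=6,fy=6,interpolation=cv2.INTER_CUBIC)
cv2.imwrite("pics/g5.png",b)
P=pts(c);m,_=masks(c);Z=P[...,2];X,Y=P[...,0],P[...,1]
v,u=np.indices(Z.shape);k=m&(u>256)&(v>155)&(Y>-.12)
print(np.nanpercentile(Z[k],[10,50,90,98]))
k2=k&(Z>.036)&(Z<.052);A=np.c_[X[k2],Y[k2],np.ones(k2.sum())];print(np.linalg.lstsq(A,Z[k2],rcond=None)[0],k2.sum())
E
```

```text
t 7.0 pos [ 0.5127 -0.0861  0.1413] yaw 93.61 F [ 0.09 -0.8   0.42] T [-0.01 -0.01 -0.01] w 0.397
travel [ 0.0053 -0.2961  0.0386] turn 0.0001 tilt [ 0.007 -0.003 -1.   ]
[0.04014856 0.04616481 0.0765765  0.08159577]
[ 0.00912741 -0.09769936  0.03194698] 247
```

View pics/g5.png

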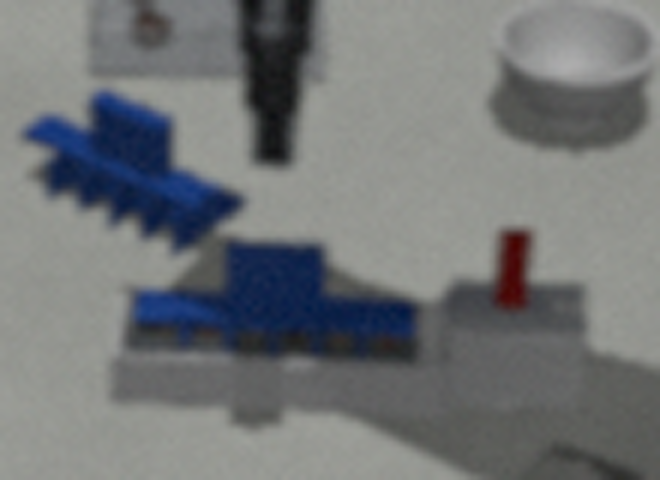

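Comb stands free and level in the tray (spine (275,315), rib top near z 0.080). On to the bolt post at (512,268).

Call:
apply_moves:
  increments:
    - {"travel":[0.006,-0.296,0],"turn":0,"fingers":0}
    - {"travel":[0.006,-0.296,0],"turn":0,"fingers":0}
    - {"travel":[0.006,-0.296,0],"turn":0,"fingers":0}
    - {"travel":[0.006,-0.296,0],"turn":0,"fingers":0}
    - {"travel":[0.006,-0.296,0],"turn":0,"fingers":0}

```text
time_s: 7.55
position: [0.3918, -0.0901, 0.1355]
ee_rot: [-2.151, -2.289, -0.0]
wrist_force: [0.4, -0.0, -0.1]
width: 0.501
```

```bash
python3 go.py .3945 -.0915 .064 93.6;python3 - <<'E'
from station import capture
import cv2,numpy as np
c=capture("side")
b=cv2.resize(c["image"][120:200,265:365],None,fx=5,fy=5,interpolation=cv2.INTER_CUBIC)
cv2.imwrite("pics/g6.png",b)
E
```

```text
t 7.55 pos [ 0.3918 -0.0901  0.1355] yaw 93.56 F [ 0.41 -0.   -0.08] T [-0.02 -0.03 -0.01] w 0.501
travel [-0.0039  0.0064  0.1787] turn -0.0004 tilt [ 0.  0. -1.]
```

View pics/g6.png

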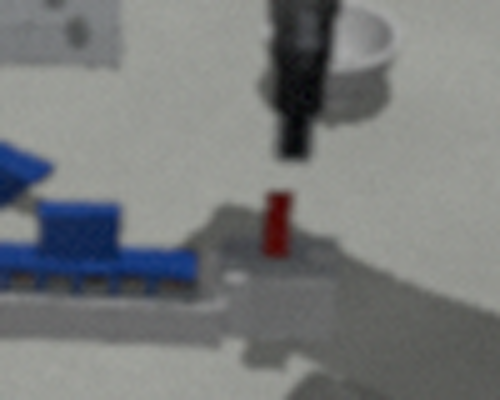

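Call:
apply_moves:
  increments:
    - {"travel":[-0.002,0.008,0.05],"turn":0,"fingers":0}
    - {"travel":[-0.002,0.008,0.12],"turn":0,"fingers":0}
    - {"travel":[-0.002,0.008,0.178],"turn":0,"fingers":0}
    - {"travel":[-0.002,0.008,0.178],"turn":0,"fingers":0}
    - {"travel":[-0.002,0.008,0.178],"turn":0,"fingers":0}

```text
time_s: 8.1
position: [0.3953, -0.0904, 0.0652]
ee_rot: [-2.149, -2.29, 0.0]
wrist_force: [0.2, -0.5, 0.0]
width: 0.501
```

Call:
apply_moves:
  increments:
    - {"travel":[0,0,0],"turn":0,"fingers":-1}
    - {"travel":[0,0,0],"turn":0,"fingers":-1}
    - {"travel":[0,0,0],"turn":0,"fingers":-1}
    - {"travel":[0,0,0],"turn":0,"fingers":-1}
    - {"travel":[0,0,0],"turn":0,"fingers":-1}
  newtons: 30

```text
time_s: 8.6
position: [0.3964, -0.093, 0.0669]
ee_rot: [2.148, 2.285, -0.003]
wrist_force: [-0.2, -10.6, 0.3]
width: 0.181
```

Call:
apply_moves:
  increments:
    - {"travel":[-0.006,0.012,0],"turn":0,"fingers":-1}
    - {"travel":[-0.006,0.025,0],"turn":0,"fingers":-1}
    - {"travel":[-0.006,0.038,0],"turn":0,"fingers":-1}
    - {"travel":[-0.006,0.05,0],"turn":0,"fingers":-1}
    - {"travel":[-0.006,0.062,0],"turn":0,"fingers":-1}
    - {"travel":[-0.006,0.074,0],"turn":0,"fingers":-1}
    - {"travel":[-0.006,0.079,0],"turn":0,"fingers":-1}
    - {"travel":[-0.006,0.079,0],"turn":0,"fingers":-1}

```text
time_s: 9.4
position: [0.4242, -0.0916, 0.0666]
ee_rot: [-2.149, -2.287, 0.01]
wrist_force: [-26.8, -2.0, 22.1]
width: 0.181
```

```bash
python3 go.py .425 -.0915 .064 93.6;python3 - <<'E'
from station import capture
from h import *
c=capture("side")
b=cv2.resize(c["image"][130:200,245:345],None,fx=7,fy=7,interpolation=cv2.INTER_CUBIC)
cv2.imwrite("pics/g7.png",b)
rb=(295,150,335,175);c0=np.load("side0.npz")
for q in(c0,c):
    I=up(q,*rb).astype(int);k=big((I[...,2]-I[...,1])>60,*rb[:2]);print(k.min(0),k.max(0))
    print(cast(q,[[k[:,0].mean(),k[:,1].max()]],.055))
E
```

```text
t 9.4 pos [ 0.4242 -0.0916  0.0666] yaw 93.57 F [-26.75  -1.99  22.08] T [-0.22  5.09  0.05] w 0.181
travel [0.0001 0.0021 0.0065] turn -0.0003 tilt [-0.007 -0.002 -1.   ]
[318.41666667 158.25      ] [322.25       169.08333333]
[[ 0.39357469 -0.09568287]]Traceback (most recent call last):
  File "<stdin>", line 8, in <module>
  File "h.py", line 24, in big
    b=max(cs,key=cv2.contourArea)[:,0,:].astype(float)
      ~~~^^^^^^^^^^^^^^^^^^^^^^^^
ValueError: max() iterable argument is empty
```

View pics/g7.png

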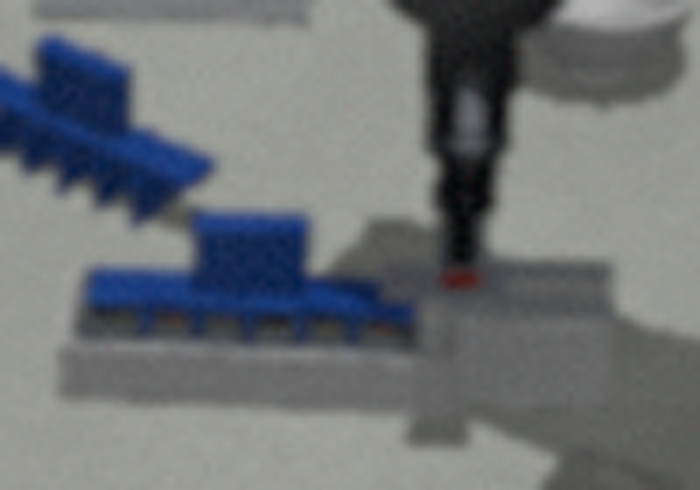

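The grey tongue now covers the comb's right end (~(400,300)). The force is probably the end stop, so I'll relieve it, release and measure.

Call:
apply_moves:
  increments:
    - {"travel":[0,-0.006,0],"turn":0,"fingers":-1}
    - {"travel":[0,-0.006,0],"turn":0,"fingers":0}
    - {"travel":[0,-0.006,0],"turn":0,"fingers":0}
    - {"travel":[0,-0.006,0],"turn":0,"fingers":0}
    - {"travel":[0,-0.006,-0.05],"turn":0,"fingers":0}
    - {"travel":[0,-0.006,-0.15],"turn":0,"fingers":0}
    - {"travel":[0,-0.006,-0.25],"turn":0,"fingers":0}
    - {"travel":[0,-0.006,-0.25],"turn":0,"fingers":0}

```text
time_s: 10.25
position: [0.4269, -0.0925, 0.1705]
ee_rot: [2.145, 2.285, 0.003]
wrist_force: [0.4, -0.3, 0.4]
width: 0.5
```

```bash
python3 go.py .425 -.0915 .16 93.6;python3 - <<'E'
from station import capture
from h import *
c=capture("side")
b=cv2.resize(c["image"][130:200,245:345],None,fx=7,fy=7,interpolation=cv2.INTER_CUBIC)
cv2.imwrite("pics/g8.png",b)
rb=(295,150,335,175);c0=np.load("side0.npz")
for q in(c0,c):
    I=up(q,*rb).astype(int);k=big((I[...,2]-I[...,1])>60,*rb[:2]);print(k.min(0),k.max(0))
    print(cast(q,[[k[:,0].mean(),k[:,1].max()]],.055),cast(q,[[k[:,0].mean(),k[:,1].min()]],.0925))
P=pts(c);m,_=masks(c);Z=P[...,2];v,u=np.indices(Z.shape);k=m&(u>256)&(v>155)&(P[...,1]>-.12)
print(np.nanpercentile(Z[k],[10,50,90,98]))
E
```

```text
t 10.25 pos [ 0.4269 -0.0925  0.1705] yaw 93.61 F [ 0.44 -0.3   0.4 ] T [-0.05 -0.03 -0.03] w 0.5
travel [ 0.0028 -0.0047  0.0261] turn 0.0001 tilt [ 0.007 -0.004 -1.   ]
[318.41666667 158.25      ] [322.25       169.08333333]
[[ 0.39357469 -0.09568287]] [[ 0.39615155 -0.09774553]]
[309.41666667 158.91666667] [311.75       169.08333333]
[[ 0.42134926 -0.09205025]] [[ 0.42324642 -0.09085606]]
[0.0405624  0.04659818 0.07820384 0.08145979]
```

View pics/g8.png

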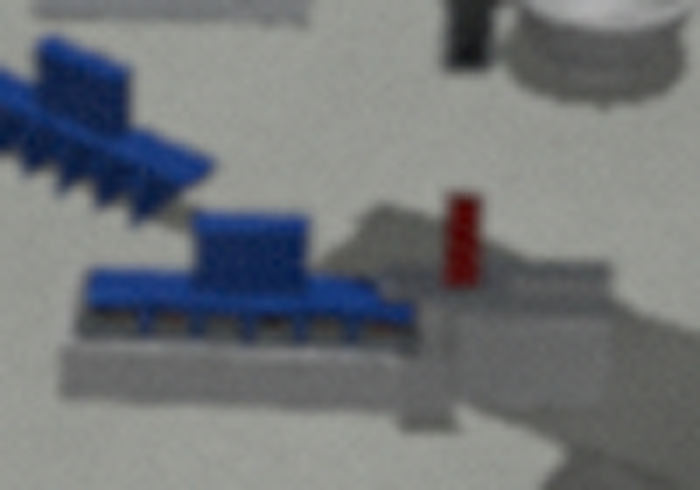

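Call:
apply_moves:
  increments:
    - {"travel":[0.3,0.1,-0.15],"turn":0,"fingers":0}
    - {"travel":[0.6,0.1,-0.15],"turn":0,"fingers":0}
    - {"travel":[0.6,0.1,-0.15],"turn":0,"fingers":0}
    - {"travel":[0.6,0.1,-0.15],"turn":0,"fingers":0}
    - {"travel":[0.6,0.1,-0.15],"turn":0,"fingers":0}
    - {"travel":[0.6,0.1,-0.15],"turn":0,"fingers":0}
    - {"travel":[0.6,0.1,-0.15],"turn":0,"fingers":0}

```text
time_s: 11.0
position: [0.4488, 0.1519, 0.224]
ee_rot: [-2.146, -2.293, 0.002]
wrist_force: [-0.3, -1.1, 0.2]
width: 0.5
```

```bash
python3 - <<'E'
from station import capture
from h import *
for n,rb in(("top",(290,225,320,260)),("side",(300,155,330,170))):
    c=capture(n);c0=np.load(n+"0.npz")
    for q in(c0,c):
        I=up(q,*rb).astype(float);k=big(I[...,2]/(I[...,1]+I[...,0]+20)>.8,*rb[:2])
        print(n,k.min(0),k.max(0),rect(cast(q,k,.0925)))
    if n=="top":
        P=pts(c);b,_=masks(c);k=b&(abs(P[...,1]+.085)<.04)
        print("comb",k.sum(),rect(P[k][:,:2]),np.nanpercentile(P[k][:,2],[10,50,95]))
        h=k&(P[...,2]>.065);print("rib",rect(P[h][:,:2]))
        cv2.imwrite("pics/t9.png",cv2.resize(c["image"][170:260,250:350],None,fx=6,fy=6,interpolation=cv2.INTER_CUBIC))
E
```

```text
top [303.41666667 242.25      ] [308.41666667 246.41666667] (array([394.1, -91.4]), array([16.6, 13.7]), 89.19)
top [302.75       233.91666667] [307.75       238.41666667] (array([421. , -89.6]), array([14.3, 17.1]), -85.33)
comb 270 (array([511.9, -82.8]), array([134.2,  38.2]), 4.76) [0.03782707 0.04312826 0.08075823]
rib (array([510.2, -84.7]), array([48.4, 13.7]), 3.58)
side [317.91666667 158.25      ] [322.41666667 169.41666667] (array([394.6, -70.3]), array([12.1, 55.7]), -88.03)
side [308.91666667 157.75      ] [312.91666667 169.41666667] (array([421. , -68.2]), array([11.6, 57.7]), -86.26)
```

View pics/t9.png

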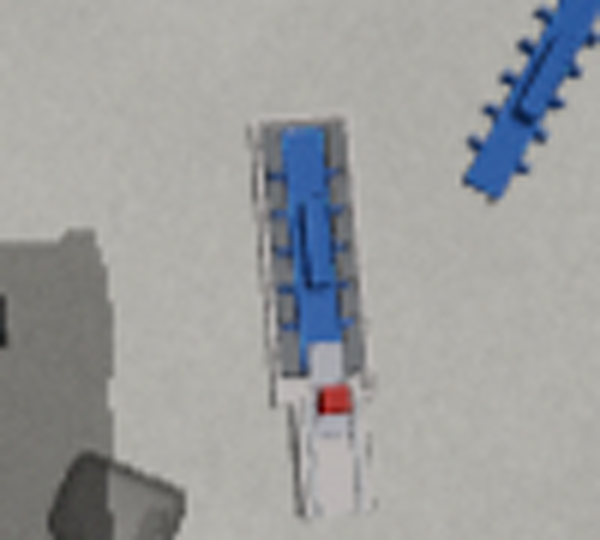

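Post has moved about 27 mm (395→421): over the 25 mm threshold, but not certainly fully shut. I'll push the last bit with closed fingers from behind.

```bash
python3 go.py .395 -.092 .13 93.6
```

```text
t 11.1 pos [0.449  0.1501 0.2239] yaw 93.58 F [ 0.4  -0.83 -0.06] T [ 0.03  0.02 -0.02] w 0.504
travel [-0.5955 -0.1721  0.2352] turn -0.0002 tilt [-0.002 -0.    -1.   ]
```

Call:
apply_moves:
  increments:
    - {"travel":[-0.595,-0.172,0.1],"turn":0,"fingers":-1}
    - {"travel":[-0.595,-0.172,0.1],"turn":0,"fingers":-1}
    - {"travel":[-0.595,-0.172,0.1],"turn":0,"fingers":-1}
    - {"travel":[-0.595,-0.172,0.1],"turn":0,"fingers":-1}
    - {"travel":[-0.595,-0.172,0.1],"turn":0,"fingers":-1}
    - {"travel":[-0.595,-0.172,0.1],"turn":0,"fingers":-1}
    - {"travel":[-0.595,-0.172,0.235],"turn":0,"fingers":-1}
    - {"travel":[-0.595,-0.172,0.235],"turn":0,"fingers":-1}

```text
time_s: 11.9
position: [0.3921, -0.0907, 0.1254]
ee_rot: [-2.149, -2.28, 0.003]
wrist_force: [-0.7, 0.9, -0.5]
width: -0.004
```

```bash
python3 go.py .395 -.092 .072 93.6
```

```text
t 11.9 pos [ 0.3921 -0.0907  0.1254] yaw 93.39 F [-0.67  0.94 -0.55] T [-0.01  0.02  0.  ] w -0.004
travel [-0.0044  0.0079  0.1335] turn -0.0024 tilt [-0.007  0.004 -1.   ]
```

Call:
apply_moves:
  increments:
    - {"travel":[-0.002,0,0.07],"turn":0,"fingers":-1}
    - {"travel":[-0.002,0,0.135],"turn":0,"fingers":-1}
    - {"travel":[-0.002,0,0.135],"turn":0,"fingers":-1}
    - {"travel":[-0.002,0,0.135],"turn":0,"fingers":-1}

```text
time_s: 12.3
position: [0.3957, -0.092, 0.0783]
ee_rot: [2.151, 2.29, 0.0]
wrist_force: [0.6, -0.3, -0.1]
width: -0.003
```

Call:
apply_moves:
  increments:
    - {"travel":[0,0.01,0],"turn":0,"fingers":-1}
    - {"travel":[0,0.018,0],"turn":0,"fingers":-1}
    - {"travel":[0,0.022,0],"turn":0,"fingers":-1}
    - {"travel":[0,0.022,0],"turn":0,"fingers":-1}

```text
time_s: 12.7
position: [0.4043, -0.0917, 0.078]
ee_rot: [-2.15, -2.29, 0.003]
wrist_force: [-6.0, -1.2, 4.5]
width: -0.001
```

Call:
apply_moves:
  increments:
    - {"travel":[0,0.003,0],"turn":0,"fingers":-1}
    - {"travel":[0,0.006,0],"turn":0,"fingers":-1}
    - {"travel":[0,0.006,0],"turn":0,"fingers":-1}

```text
time_s: 13.0
position: [0.4046, -0.0916, 0.0779]
ee_rot: [-2.149, -2.288, 0.008]
wrist_force: [-18.7, -2.9, 14.2]
width: -0.003
```

Call:
apply_moves:
  increments:
    - {"travel":[0,-0.03,0],"turn":0,"fingers":-1}
    - {"travel":[0,-0.03,-0.1],"turn":0,"fingers":-1}
    - {"travel":[0,-0.03,-0.25],"turn":0,"fingers":-1}
    - {"travel":[0.3,-0.03,-0.35],"turn":0,"fingers":-1}
    - {"travel":[0.7,0.1,-0.35],"turn":0,"fingers":-1}
    - {"travel":[0.7,0.1,-0.35],"turn":0,"fingers":-1}
    - {"travel":[0.7,0.1,-0.35],"turn":0,"fingers":-1}
    - {"travel":[0.7,0.1,-0.35],"turn":0,"fingers":-1}

```text
time_s: 13.8
position: [0.4232, 0.1525, 0.2131]
ee_rot: [2.149, 2.289, 0.002]
wrist_force: [1.7, -0.4, -0.0]
width: -0.006
```

```bash
python3 - <<'E'
from station import capture,observe
from h import *
print(observe()["position"],observe()["wrist_force"])
for n,rb in(("top",(290,225,320,260)),("side",(300,155,330,170))):
    c=capture(n);c0=np.load(n+"0.npz")
    for q in(c0,c):
        I=up(q,*rb).astype(float);k=big(I[...,2]/(I[...,1]+I[...,0]+20)>.8,*rb[:2])
        P=pts(q);_,r=masks(q);h=r&(abs(P[...,1]+.09)<.03)&(P[...,2]>.06)
        print(n,rect(cast(q,k,.0925)),"depth pts",h.sum(),P[h].mean(0).round(4))
    P=pts(c);b,_=masks(c);s=(P-[.5095,-.085,0])[...,:2]@[-.998,-.0628];t=(P-[.5095,-.085,0])[...,:2]@[.0628,-.998]
    for lo in range(-70,70,20):
        k=b&(s>lo/1e3)&(s<(lo+20)/1e3)&(abs(t)<.025)&(P[...,2]>.035)&(P[...,2]<.056)
        print(n,lo,k.sum(),np.median(P[k][:,2]).round(4) if k.any() else"",end="; ")
    print()
E
```

```text
[0.42316499 0.15252107 0.21306796] [ 1.6664562  -0.41413402 -0.00710073]
top (array([394.1, -91.4]), array([16.6, 13.7]), 89.19) depth pts 18 [ 0.3939 -0.0926  0.0903]
top (array([420.8, -89.6]), array([14.2, 17.4]), -82.91) depth pts 15 [ 0.4204 -0.0907  0.0901]
top -70 36 0.043; top -50 43 0.0431; top -30 16 0.0425; top -10 16 0.045; top 10 24 0.0416; top 30 47 0.0422; top 50 12 0.0404; 
side (array([394.6, -70.3]), array([12.1, 55.7]), -88.03) depth pts 9 [ 0.3952 -0.0886  0.094 ]Traceback (most recent call last):
  File "<stdin>", line 7, in <module>
  File "h.py", line 24, in big
    b=max(cs,key=cv2.contourArea)[:,0,:].astype(float)
      ~~~^^^^^^^^^^^^^^^^^^^^^^^^
ValueError: max() iterable argument is empty
```

```bash
python3 -c "
from station import robot,observe
print(observe()['joint_vel'].round(3));print(robot.finish_job())"
```

```text
[-0.111 -0.036 -0.048  0.013 -0.036 -0.108]
the job is handed in; nothing more can be done
None
```

I gripped the leftmost comb by its rib and lifted it. It dropped into the slots after about a 2 mm slide along the tray with light pressure. I lowered it to the floor, feeling about 5 N, and let go. I then slid the bolt over its end by gripping the red post, pushed it again from behind with closed fingers, let go and moved the arm clear. The job was handed in at about 14 s of robot time, and no verdict was reported.

**Comb:** the last checks showed the spine top level at about 42–45 mm, where 44 mm means home. The rib centre was within about 1 mm of the estimated tray centre, and the yaw matched the tray's.

**Bolt:** it would not move further under a push of about 19 N (27 N while gripped), which I read as the end stop. The checks disagreed here:
- The cameras put the post's travel at only about 27 mm, where fully shut is 30 mm. That is above the 25 mm required, with an error of 1–2 mm.
- The finger position at the stop put the post at about 86 mm along the tray, close to the 85 mm of fully shut.
- After the second push I could only check the post with the top camera, because the red mask found nothing in the side view.

**Other points:** I did not check each bystander at the end, but the arm did not go near them. The arm still had a slight settling motion (about 0.1 rad/s) when I handed in, well clear of everything.

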